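# Turn the socket tote round and clip it on top of the bench tote

### The job

The bench tote still holds a belt pulley, so the socket tote must not nest down inside it: pick it up by its handle, turn it half a turn and stand it on the bench tote's collar. Then press it down with care until both spring catches have snapped over its ends, lean on it with about 15 N for half a second so that it sits firmly on its seats, never pushing the totes together with more than 30 N, and let go. Keep the tote off the pulley and leave the pulley and the other things on the bench where they are.

Things in the scene. Friction and masses are not known exactly. Their poses are not given: they have to be found in the camera images.
- tote: Loose light-grey carry tote with rows of sockets fixed in it: open box 170 (its x) x 110 (y) x 75 mm, bridge handle above, about 0.45 kg. Origin: centre of its underside, z up. It starts with its x within 0.7 rad of the bench tote's x, the direction in which it would nest (drop inside to 25 mm above the bench, onto the pulley); it stacks with its x opposite.
- tote_handle (a point): Middle of the tote's handle bar, on the tote's axis, 110 mm above its underside. The bar runs along the tote's x (148 mm free between its uprights), is 12 mm wide (y) and 18 mm high (101 to 119 mm above the underside); take it from above across its width.
- tote_end (a point): Underside of the tote's +x end, 85 mm from its origin; must finish at the bench tote's -x end. At the bottom of each long side two lugs stick out to y = +-69 mm, at x = +58 and -30 mm (16 wide, 10 high, lowest 4 mm narrowed to 10). At each short end a lip 30 wide, 10 high, sticks out to x = +-91 mm (+-89 in its lowest 3 mm).
- lower: Bench tote: blue open box fixed to the bench, 212 (its x) x 148 (y) mm with the black collar clipped round its mouth. Origin: centre of its underside, at bench height, z up. Inside faces of the collar: y = +-57, x = +-95 mm. Open slots 24 mm long in both long sides at x = +58 and -30 mm (nesting). Stacked, the two origins lie on one vertical line within 2 mm.
- seats (a point): Point on the bench tote's axis at the nominal height of the collar's seats, 85 mm above the bench. Seats: tops of both long sides at x = -58 and +30 mm, 20 mm long, between guides 10 mm higher. Each collar is clipped on at its own height, up to 6 mm above or below nominal; this is not reported (this point does not move with it): feel it. Home, the tote's underside is on the seats.
- catch_a (a joint): Steel spring catch on the collar at the bench tote's +x end. Metres it is pushed outward: 0 at rest, 0.004 to 0.006 while the lip passes, back near 0 once snapped over the lip. Its sloping face is met about 16 mm above the seats; it snaps in the last 1 to 2 mm. Both together resist with up to about 12 N, more than the tote's weight (3.5 to 5.5 N).
- catch_b (a joint): The same catch at the bench tote's -x end.
- pulley: Aluminium belt pulley, 60 mm diameter, 56 mm high, standing loose in the bench tote. Origin: centre of its underside.
- starter: Bystander: starter motor lying on the bench, about 170 x 90 x 75 mm. Origin: its middle, at bench height.
- carton: Bystander: cardboard carton 100 x 150 x 85 mm. Origin: centre of its underside.
- wrench: Bystander: steel wrench lying flat. Origin: its middle, at bench height.
There are look-alikes about, which are no part of the job. Of the things like the pulley, leave any that is pink, turquoise or yellow; of the rest the larger one is meant.

How it is judged:
By the outcome, as a careful person would: the job done as asked, in the order asked, and still so for the second after the job is handed in, with the robot touching nothing.
It also fails if it takes over 69 s, if anything falls off the work surface, if the arm or the gripper's body presses on something with over 40 N, if the wrist force passes 120 N, or if a joint passes its speed limit or range.

### The arm

A 7-joint arm with a two-finger parallel gripper is mounted at the origin on the work surface. World frame = base frame: x ahead of the robot, y to its left, z up, the work surface at z = 0. Lengths are in m, angles in rad, forces in N, time in s.
With the tool pointing down it reaches from about 0.425 to 0.925 m from the base axis. Payload 6.8 kg.
Tool frame: the origin (TCP) lies at the very end of the fingers, on their centre line; the grasp point (between the pads) lies 19 mm behind it; z points along the fingers, y is the line along which they close (so a half turn about z gives the same grasp; the last joint's range is limited). The gripper opens to 85 mm and grips with 20 to 120 N. Pads are 22 mm wide; open, the fingers measure 114 mm over their backs; the gripper's body (76 mm by 85 mm) begins 54 mm behind the grasp point. The pads swing forward as they close: fully open they stand 13 mm farther back than shut.
Start: joints at [1.072, 0.477, 0.022, 1.555, -0.011, 1.109, -0.083], TCP at [0.257, -0.624, 0.231] pointing down, gripper open.
Joint ranges: [-2.96, 2.96], [-0.34, 2.1], [-1.41, 1.46], [0.24, 2.44], [-1.37, 4.51], [0.17, 1.92], [-2.96, 2.96]. Speed limits (rad/s): [2.39, 2.39, 3.14, 3.14, 3.14, 3.14, 3.14].

### API

Orientations are given as a rotation vector (axis times angle).
In Python, from bench import get_obs, viewer, r gives the robot as it stands. The module is installed in compiled form; this text tells all that it offers.
- The arm moves only by the tool play_rows, never from a script. Its argument "commands" is a list that holds one entry, the list of rows, each a list of 5 numbers: the gripper's target within -1 to 1 (shut at 1, half-way at 0, fully open at -1), then the shift along the tool's x, y, z scaled (see below), then the turn about the tool's z scaled (see below). A call has 1 to 12 rows; each row is the pose to reach, as a shift and turn from the pose commanded when the call began, along the tool's axes at that moment; what a row does not reach only later rows make up. The controller multiplies each number of a shift by 0.2 m and each number of a turn by pi/2 rad. A row lasts 1/12 s, in which the tool goes at most 41.7 mm and 7.16 degrees, less where a joint would pass 70% of its speed; a pose out of reach is approached as far as the arm can. A call with a number of a shift or a turn outside -1 to 1 is refused whole. A call with a gripper value outside its range is refused whole. The fingers move at their own pace and stop on an object; "grip_force" is the grip in N (left out, the last holds). Time passes only in rows, so rows that repeat a pose let the fingers close. It gives the time, the measured TCP pose, the force, the opening and the grip force at its end, in the units of the state.
- get_obs(): the state, without advancing time (a new reading comes with each control period).
- viewer.grab_frame(name): name is "scene" or "top" or "wrist"; returns a dict with "pixels" (480x640x3 uint8, red, green, blue), "fovy" (degrees; the focal length in pixels is half the picture's height over the tangent of half this angle, whatever the lens; pixels are square), "cx", "cy" (the principal point, pixels), "world_to_cam" (4x4, takes a point from world to camera coordinates); the wrist camera has in their place "hand_eye" (4x4, takes a point from camera to tool coordinates, whose origin is the TCP and whose axes are the flange's). Camera axes: x right, y up, looking along -z (the intrinsics and any distortion apply to the point x, -y, -z); pixel columns grow to the right and rows downward; lengths in m; the calibration is good to about 2 mm. A picture is of the moment at which its call begins: read the wrist's pose just before it. There is no depth.
- r.hand_in(): hands the job in; it is judged then, once.
Trained networks look in a picture, given as the dict that the camera call returned (one of the last four; its "shot" number tells which), for a name from the list of things; names that differ only in an ending like _2 or _b are one class to them, and where a whole thing is asked for, a point or a joint stands for the part that bears it (a point fixed in the world has none). Each returns a list of dicts, best first, with "score" (0 to 1); they miss things now and then, are a little off and sometimes report something else, mostly with a low value. They report only what shows in the picture. A call takes as long as a camera call. They do not tell look-alikes from the thing itself.
- viewer.trace(picture, thing): "pixels" (480x640 bool, what is visible of it) and "rect" ([left, top, right, bottom] in pixels, round what is visible of it).
The state is a dict: "clock": time; "joints": joint angles; "qvel": joint speeds; "tau": joint torques, N m; "tcp_pos": TCP position; "orientation": TCP orientation; "contact_force": force on the tool from outside, world axes, zero at the start; "moment": the same for the moment, N m; "grip_width": finger opening in m; "gripper_force": force on a finger pad.
Only numpy, scipy, OpenCV 4.12 (cv2) and the standard library are available. Lean on these libraries where they do the work, as an engineer would, in place of code of your own. Each camera call takes 0.05 s, during which the arm holds its last target. There are 200 camera calls.

## Working session

There is one attempt and no reset: what is moved stays moved. The work goes in short steps, Python scripts to look and compute and a tool call to move; the robot and the scene stay as the last step left them, time stands still between calls to the robot, and variables do not carry over. Pictures are saved under pics/ and viewed, at most 10 in all, crops included, and the job is handed in when it is done.

Besides the shell and the picture viewer there is one more tool, called after "Emit:" as a command line: name --argument value ..., lists and objects as JSON in quotes. play_rows: Moves the arm, as the interface text tells. Shifts and turns lie within -1 to 1; 1 stands for 0.2 m of shift or pi/2 rad of turn. Its arguments: {"type":"object","properties":{"commands":{"type":"array","items":{"type":"array","items":{"type":"array","items":{"type":"number","minimum":-1,"maximum":1}}}},"grip_force":{"type":"number"}},"required":["commands"]}

```bash
mkdir -p pics; cat > h.py <<'E'
import numpy as np, cv2
from bench import get_obs, viewer, r
from scipy.spatial.transform import Rotation as R
def K(f):
    F=240/np.tan(np.radians(f["fovy"])/2); return np.array([[F,0,f["cx"]],[0,F,f["cy"]],[0,0,1]])
D=np.diag([1,-1,-1])
def cam2world(f,obs=None):
    if "world_to_cam" in f: return np.linalg.inv(np.array(f["world_to_cam"]))
    T=np.eye(4); T[:3,:3]=R.from_rotvec(obs["orientation"]).as_matrix(); T[:3,3]=obs["tcp_pos"]
    return T@np.array(f["hand_eye"])
def dist(f):
    for k in f:
        if "dist" in k: return np.array(f[k],float)
    return np.zeros(5)
def back(f,uv,z,obs=None):
    C=cam2world(f,obs); uv=np.array(uv,float).reshape(-1,1,2)
    n=cv2.undistortPoints(uv,K(f),dist(f))[:,0]
    d=(C[:3,:3]@D@np.c_[n,np.ones(len(n))].T).T
    o=C[:3,3]; return o+d*((z-o[2])/d[:,2])[:,None]
def proj(f,P,obs=None):
    W=np.linalg.inv(cam2world(f,obs)); P=np.atleast_2d(P)
    c=(D@(W[:3,:3]@P.T+W[:3,3:])).T
    return cv2.projectPoints(c,np.zeros(3),np.zeros(3),K(f),dist(f))[0][:,0]
def save(f,n): cv2.imwrite("pics/"+n,cv2.cvtColor(f["pixels"],cv2.COLOR_RGB2BGR))
E
python3 - <<'E'
from h import *
o=get_obs(); print({k:np.round(v,3) for k,v in o.items()})
for n in ("scene","top"):
    f=viewer.grab_frame(n); save(f,n+".png"); print(n,[k for k in f],{k:f[k] for k in f if k not in("pixels",)})
    for t in ("tote","lower","pulley","starter","carton","wrench","tote_handle"):
        for q in viewer.trace(f,t): print(t,round(q["score"],2),q["rect"],q["pixels"].sum())
E
```

```text
{'clock': np.float64(0.0), 'joints': array([ 1.072,  0.478,  0.022,  1.556, -0.012,  1.109, -0.083]), 'qvel': array([-0.   , -0.001, -0.001, -0.   ,  0.002,  0.002, -0.   ]), 'tau': array([-1.0000e-03, -5.9647e+01,  1.6070e+00, -2.8121e+01,  1.2000e-02,
        9.0000e-03, -0.0000e+00]), 'tcp_pos': array([ 0.257, -0.624,  0.23 ]), 'orientation': array([-3.08e+00, -6.10e-01,  1.00e-03]), 'contact_force': array([-0.673, -0.444,  0.693]), 'moment': array([ 0.023,  0.011, -0.033]), 'gripper_force': np.float64(0.0), 'grip_width': np.float64(0.085)}
scene ['pixels', 'fovy', 'cx', 'cy', 'world_to_cam', 'shot'] {'fovy': 48.23919016270485, 'cx': 312.4048798813261, 'cy': 239.81230834885088, 'world_to_cam': array([[-0.38599074,  0.92228275,  0.02014149,  0.27159612],
       [-0.63923197, -0.28314376,  0.71499098,  0.31206316],
       [ 0.66512678,  0.26310481,  0.69884349, -1.39179065],
       [ 0.        ,  0.        ,  0.        ,  1.        ]]), 'shot': 1}
tote 0.71 [408.6, 188.3, 490.8, 298.6] 6653
lower 0.71 [198.1, 132.2, 314.9, 247.3] 8593
pulley 0.92 [238.9, 185.2, 267.6, 204.5] 410
pul
[... 763 characters left out ...]
02088951,  0.99277489, -0.79792444],
       [ 0.        ,  0.        ,  0.        ,  1.        ]]), 'shot': 2}
tote 0.55 [158.8, 257.7, 247.0, 366.2] 6887
lower 0.75 [373.2, 253.9, 473.8, 382.5] 9708
lower 0.21 [403.6, 297.0, 435.0, 321.6] 688
pulley 0.87 [387.1, 213.7, 419.7, 244.6] 653
pulley 0.8 [336.3, 323.7, 361.1, 345.1] 304
pulley 0.74 [326.5, 276.9, 354.7, 307.9] 675
pulley 0.7 [472.6, 284.0, 502.1, 307.7] 511
pulley 0.69 [159.0, 262.7, 248.6, 369.3] 6944
pulley 0.67 [402.2, 295.6, 436.7, 322.1] 672
starter 0.9 [286.4, 131.3, 335.3, 220.3] 3327
carton 0.87 [372.1, 130.3, 462.2, 197.7] 5121
wrench 0.89 [136.9, 136.2, 180.0, 218.8] 918
tote_handle 0.78 [161.5, 264.4, 247.9, 370.6] 6860
```

View pics/scene.png

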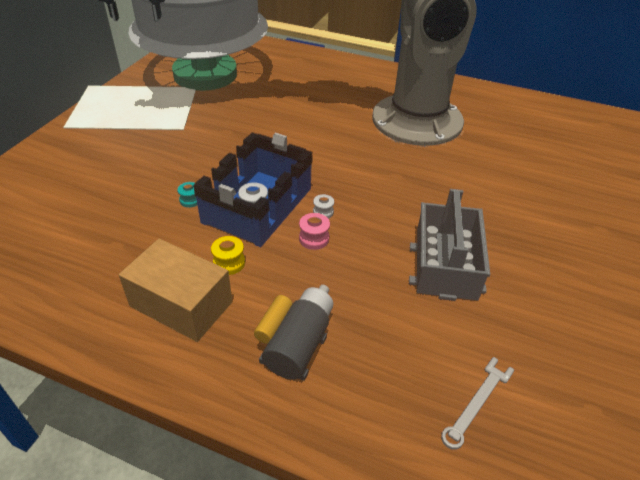

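View pics/top.png

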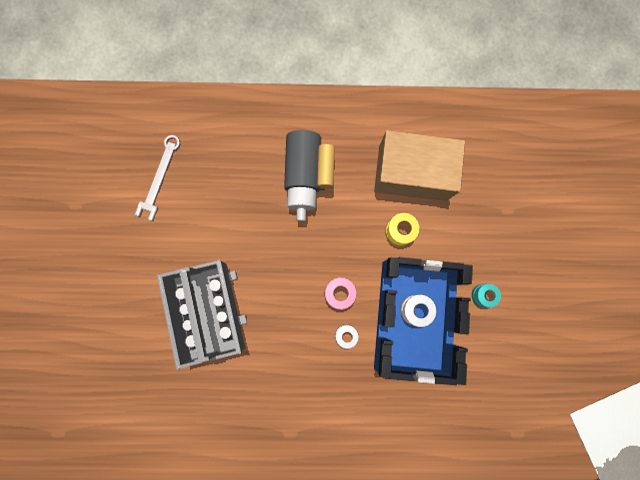

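```bash
python3 - <<'E'
from h import *
f=viewer.grab_frame("top"); im=cv2.cvtColor(f["pixels"],cv2.COLOR_RGB2BGR)
a=cv2.resize(im[250:390,140:260],None,fx=4,fy=4,interpolation=cv2.INTER_CUBIC)
b=cv2.resize(im[250:390,365:485],None,fx=3.3,fy=4,interpolation=cv2.INTER_CUBIC)
b=cv2.resize(im[250:390,390-25:485-25+40],(320,560))if 0 else cv2.resize(im[250:390,370:480],(320*110//100-20,560))
c=np.hstack([a[:, :440],cv2.resize(im[250:390,370:480],(360,458))]) if 0 else None
A=cv2.resize(im[250:390,145:255],(396,504),interpolation=cv2.INTER_CUBIC);B=cv2.resize(im[250:390,370:480],(396,504),interpolation=cv2.INTER_CUBIC)
cv2.imwrite("pics/crop.png",np.hstack([A,B]))
o=get_obs(); t=viewer.grab_frame("wrist"); save(t,"w0.png"); print(t["fovy"],t["cx"],t["cy"],np.round(t["hand_eye"],3),[k for k in t])
print("tote",back(f,[[203,314]],.06)," lower",back(f,[[424,319]],.09)," lugs",back(f,[[234,275],[242,320]],.005))
print("tote corner rim",back(f,[[159,276],[220,261]],.075))
for t in("pulley","starter","carton","wrench","lower"):pass
E
```

```text
67.79195998498467 319.8528669015806 238.91069246355326 [[-0.     0.947  0.322  0.082]
 [ 1.    -0.     0.001 -0.   ]
 [ 0.001  0.322 -0.947 -0.143]
 [ 0.     0.     0.     1.   ]] ['pixels', 'fovy', 'cx', 'cy', 'hand_eye', 'shot']
tote [[0.47842723 0.17735739 0.06      ]]  lower [[ 0.4733129  -0.21962949  0.09      ]]  lugs [[0.55247867 0.13310472 0.005     ]
 [0.46509309 0.11490392 0.005     ]]
tote corner rim [[0.54624426 0.2551848  0.075     ]
 [0.57431492 0.1466923  0.075     ]]
```

View pics/crop.png

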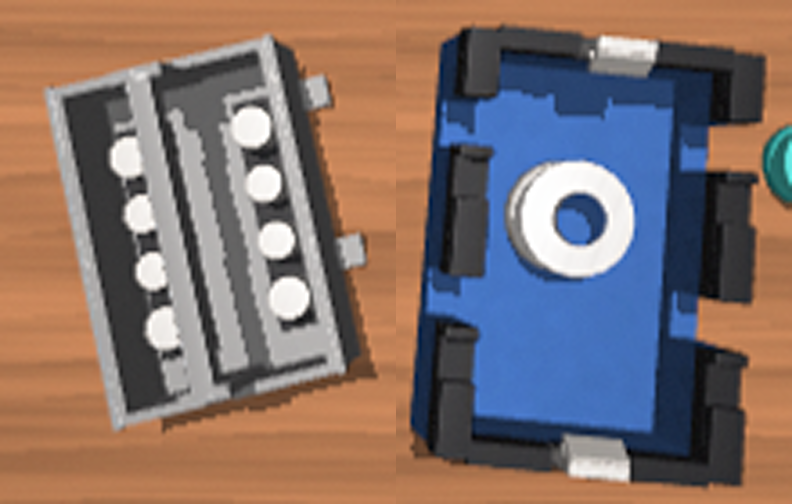

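Emit:
play_rows --commands '[[[-1,0.15,-0.12,-0.1,-0.08],[-1,0.3,-0.25,-0.2,-0.16],[-1,0.45,-0.37,-0.3,-0.24],[-1,0.6,-0.5,-0.35,-0.32],[-1,0.75,-0.62,-0.35,-0.4],[-1,0.9,-0.75,-0.35,-0.48],[-1,1,-0.85,-0.35,-0.52],[-1,1,-0.95,-0.35,-0.55],[-1,1,-1,-0.35,-0.55]]]'

```text
clock: 1.65
tcp_pos: [0.3665, -0.3601, 0.3015]
orientation: [-2.538, -1.851, -0.0]
contact_force: [0.1, -0.7, 0.4]
grip_width: 0.0856
gripper_force: 0.0
```

```bash
python3 - <<'E'
from h import *
o=get_obs(); print(o["clock"],o["tcp_pos"],o["orientation"],o["joints"].round(2))
M=R.from_rotvec(o["orientation"]).as_matrix(); print(np.degrees(np.arctan2(M[1,0],M[0,0])))
E
```

```text
1.65 [ 0.36652667 -0.36005402  0.30150195] [-2.53770534e+00 -1.85148074e+00 -3.93869771e-04] [ 0.88  0.16 -0.25  1.83  0.04  1.15  0.3 ]
72.22812320916714
```

Emit:
play_rows --commands '[[[-1,0.2,0.07,0,-0.05],[-1,0.4,0.14,0,-0.1],[-1,0.6,0.21,0,-0.15],[-1,0.78,0.28,0,-0.2],[-1,0.83,0.3,0,-0.2],[-1,0.83,0.3,0,-0.2],[-1,0.83,0.3,0,-0.2]]]'

```text
clock: 2.23
tcp_pos: [0.4743, -0.2247, 0.3012]
orientation: [2.226, 2.217, -0.001]
contact_force: [-0.3, -0.7, -0.0]
grip_width: 0.0851
gripper_force: 0.0
```

```bash
python3 - <<'E'
from h import *
import pickle
o=get_obs(); f=viewer.grab_frame("wrist"); save(f,"wl.png"); pickle.dump((f,o),open("wl.pkl","wb"))
print(o["clock"],o["tcp_pos"],o["qvel"].round(3))
E
```

```text
2.2333 [ 0.47428386 -0.22472832  0.30118392] [ 0.026 -0.008  0.032  0.009  0.002  0.003  0.007]
```

View pics/wl.png

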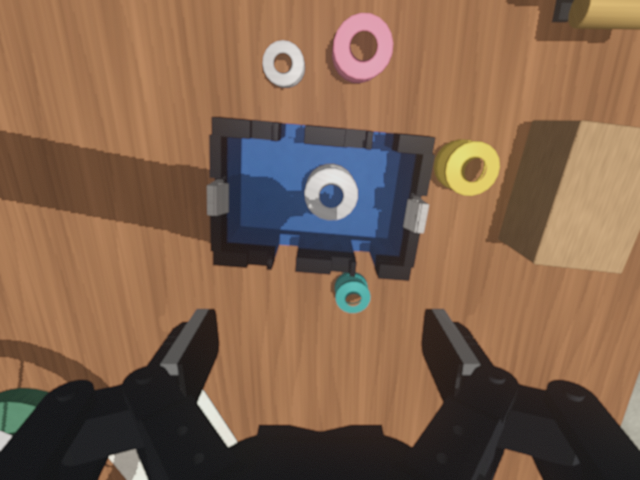

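```bash
cat > fit.py <<'E'
from h import *
import pickle
from scipy.optimize import least_squares
f,o=pickle.load(open("wl.pkl","rb"))
print("tcp px",proj(f,o["tcp_pos"],o))
c=back(f,[[213,118],[434,136],[409,279],[214,264]],.095,o); print(c.round(4)); print([np.linalg.norm(c[i]-c[(i+1)%4]).round(4) for i in range(4)],c.mean(0))
print("catches",back(f,[[217,197],[416,214]],.1,o))
t=viewer.grab_frame("top"); s=viewer.grab_frame("scene")
print("catches top",back(t,[[433,265],[426,377]],.1))
print("pulley top wrist/top",back(f,[[331,192]],.056,o),back(t,[[420,310]],.056))
for im,ob in((f,o),(t,None),(s,None)):
    q=viewer.trace(im,"lower") if im is not f else []
    if q: print(q[0]["rect"],np.sort(q[0]["pixels"].any(0).nonzero()[0])[[0,-1]])
E
python3 fit.py
```

```text
tcp px [[321.68033032 310.49613032]]
[[ 0.3745 -0.1419  0.095 ]
 [ 0.5806 -0.1587  0.095 ]
 [ 0.5684 -0.3062  0.095 ]
 [ 0.3609 -0.2882  0.095 ]]
[np.float64(0.2068), np.float64(0.148), np.float64(0.2083), np.float64(0.1469)] [ 0.47111081 -0.22375622  0.095     ]
catches [[ 0.37249817 -0.21514801  0.1       ]
 [ 0.56860448 -0.23297654  0.1       ]]
catches top [[ 0.56853036 -0.23510991  0.1       ]
 [ 0.37524329 -0.2184522   0.1       ]]
pulley top wrist/top [[ 0.485324   -0.21937107  0.056     ]] [[ 0.48806121 -0.22125757  0.056     ]]
[373.1, 253.8, 474.2, 387.5] [374 472]
[195.8, 132.0, 314.6, 244.4] [193 312]
```

Emit:
play_rows --commands '[[[-1,-0.07,0,0.2,0],[-1,-0.14,0,0.4,0],[-1,-0.2,0,0.5,0],[-1,-0.2,0,0.55,0],[-1,-0.2,0,0.55,0],[-1,-0.2,0,0.55,0]]]'

```text
clock: 2.98
tcp_pos: [0.4748, -0.2636, 0.192]
orientation: [2.224, 2.219, 0.001]
contact_force: [-0.1, 0.8, 0.2]
grip_width: 0.0853
gripper_force: 0.0
```

```bash
python3 - <<'E'
from h import *
import pickle
o=get_obs(); f=viewer.grab_frame("wrist"); save(f,"wl2.png"); pickle.dump((f,o),open("wl2.pkl","wb"))
print(o["clock"],o["tcp_pos"],o["qvel"].round(3))
E
```

```text
2.9833 [ 0.4747724  -0.26359303  0.19198501] [-0.007 -0.027 -0.012 -0.024 -0.     0.001  0.002]
```

View pics/wl2.png

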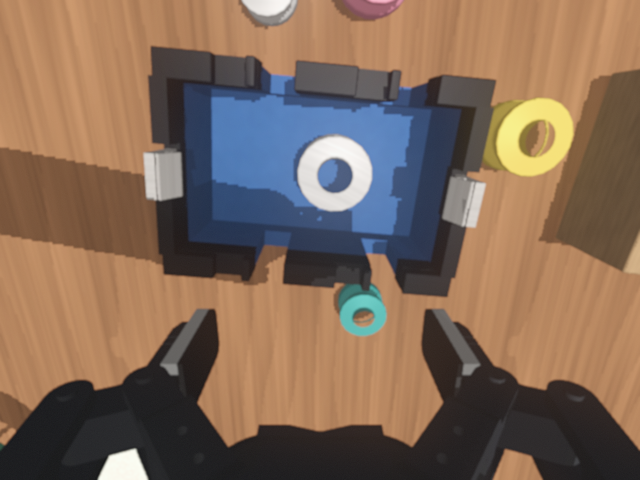

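```bash
cat > fit2.py <<'E'
from h import *
import pickle
from scipy.optimize import least_squares
A=pickle.load(open("wl.pkl","rb"));B=pickle.load(open("wl2.pkl","rb"))
dA=np.array([[213,118],[434,136],[409,279],[214,264]],float);dB=np.array([[151,46],[494,79],[447,297],[164,276]],float)
X=np.array([[-106,74],[106,74],[106,-74],[-106,-74]])/1000
def P(p): 
    c,s=np.cos(p[2]),np.sin(p[2]); return np.c_[X@np.array([[c,-s],[s,c]]).T+p[:2],np.full(4,p[3])]
for S in([(A,dA)],[(B,dB)],[(A,dA),(B,dB)]):
    q=least_squares(lambda p:np.concatenate([(proj(f,P(p),o)-d).ravel() for (f,o),d in S]),[.47,-.22,-.09,.095])
    print(q.x.round(4),np.sqrt(np.mean(q.fun**2)).round(2),q.fun.round(1))
f,o=B
print("c",back(f,dB,.095,o).mean(0),"catch",back(f,[[152,175],[475,200]],.1,o),"pul",back(f,[[334,173]],.056,o))
E
python3 fit2.py
```

```text
[ 0.4711 -0.2249 -0.0849  0.0893] 0.81 [-1.1  0.3  0.6  1.3  0.6 -1.1  0.1 -0.8]
[ 0.4707 -0.224  -0.0868  0.0948] 1.94 [-1.8  2.3  1.9  1.7  1.1 -2.  -1.  -2.9]
[ 0.4708 -0.224  -0.0863  0.0939] 1.75 [-2.8 -0.8  1.9  0.7  1.2  0.1 -1.6 -0.  -1.   2.9  1.3  1.9  0.9 -2.5
 -0.3 -3.3]
c [ 0.47065532 -0.22436336  0.095     ] catch [[ 0.36405174 -0.21606789  0.1       ]
 [ 0.5778243  -0.23320386  0.1       ]] pul [[ 0.48492438 -0.22142526  0.056     ]]
```

Emit:
play_rows --commands '[[[-1,0,0,-0.18,-0.07],[-1,0.1,0,-0.36,-0.14],[-1,0.28,0,-0.5,-0.21],[-1,0.46,0,-0.6,-0.28],[-1,0.64,0,-0.65,-0.35],[-1,0.82,0,-0.65,-0.42],[-1,1,0,-0.65,-0.5]]]'

```text
clock: 3.62
tcp_pos: [0.4757, -0.061, 0.3248]
orientation: [1.194, 2.899, 0.001]
contact_force: [0.9, -0.4, -0.2]
grip_width: 0.0857
gripper_force: 0.0
```

```bash
cat > go.py <<'E'
import sys
from h import *
def go(x,y,z,yaw=None):
    o=get_obs(); M=R.from_rotvec(o["orientation"]).as_matrix()
    a=np.arctan2(M[1,0],M[0,0]); d=M.T@(np.array([x,y,z])-o["tcp_pos"])/.2
    print("t",round(o["clock"],2),"tcp",o["tcp_pos"].round(4),"yaw",a.round(4),"shift",d.round(3),"turn",None if yaw is None else (((a-yaw+np.pi)%(2*np.pi)-np.pi)/(np.pi/2)).round(3),"F",o["contact_force"].round(1),"j",o["joints"].round(2),"w",o["grip_width"].round(4),"pad",round(float(o["gripper_force"]),1))
if __name__=="__main__": go(*map(float,sys.argv[1:]))
E
python3 go.py .48 .18 .32 3.346
```

```text
Traceback (most recent call last):
  File "go.py", line 7, in <module>
    if __name__=="__main__": go(*map(float,sys.argv[1:]))
                             ~~^^^^^^^^^^^^^^^^^^^^^^^^^^
  File "go.py", line 6, in go
    print("t",round(o["clock"],2),"tcp",o["tcp_pos"].round(4),"yaw",a.round(4),"shift",d.round(3),"turn",None if yaw is None else (((a-yaw+np.pi)%(2*np.pi)-np.pi)/(np.pi/2)).round(3),"F",o["contact_force"].round(1),"j",o["joints"].round(2),"w",o["grip_width"].round(4),"pad",round(float(o["gripper_force"]),1))
                                                                                                                                                                                                                                                    ^^^^^^^^^^^^^^^^^^^^^
AttributeError: 'float' object has no attribute 'round'
```

```bash
sed -i 's/o\["grip_width"\].round(4)/round(float(o["grip_width"]),4)/; s/o\["contact_force"\].round(1)/np.round(o["contact_force"],1)/' go.py; python3 go.py .48 .18 .32 3.346
```

```text
t 3.62 tcp [ 0.4757 -0.061   0.3248] yaw 2.3603 shift [0.834 0.871 0.022] turn -0.628 F [ 0.9 -0.4 -0.2] j [ 0.59  0.11 -0.63  1.85  0.07  1.19  0.72] w 0.0857 pad 0.0
```

Emit:
play_rows --commands '[[[-1,0.13,0.13,0,-0.07],[-1,0.26,0.27,0,-0.14],[-1,0.39,0.41,0,-0.21],[-1,0.52,0.55,0,-0.28],[-1,0.65,0.68,0,-0.35],[-1,0.76,0.8,0,-0.43],[-1,0.82,0.86,0,-0.51],[-1,0.83,0.87,0,-0.58],[-1,0.83,0.87,0,-0.63],[-1,0.83,0.87,0,-0.63],[-1,0.83,0.87,0,-0.63]]]'

```text
clock: 4.53
tcp_pos: [0.4812, 0.1772, 0.3228]
orientation: [-0.313, 3.123, -0.0]
contact_force: [-0.2, -0.3, 0.1]
grip_width: 0.0854
gripper_force: 0.0
```

```bash
python3 - <<'E'
from h import *
import pickle
from go import go
o=get_obs(); f=viewer.grab_frame("wrist"); save(f,"wt.png"); pickle.dump((f,o),open("wt.pkl","wb"))
go(.48,.18,.3,3.346)
E
```

```text
t 4.58 tcp [0.4812 0.1768 0.3225] yaw -2.9427 shift [0.003 0.017 0.112] turn -0.003 F [0.7 0.2 0. ] j [ 0.32  0.23 -0.92  1.78  0.2   1.23  1.12] w 0.0853 pad 0.0
```

View pics/wt.png

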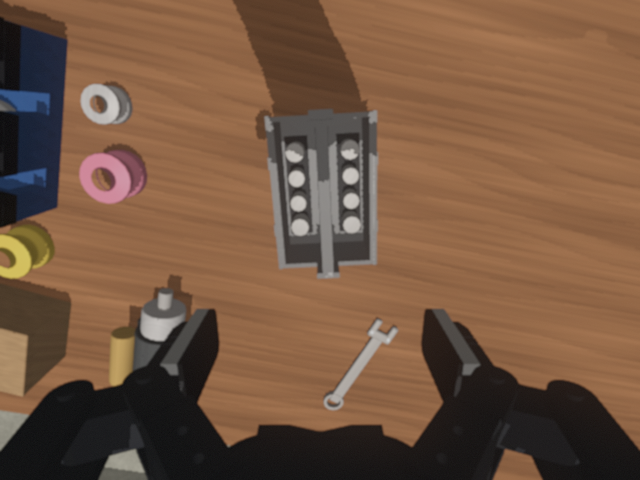

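```bash
python3 - <<'E'
from h import *
import pickle
f,o=pickle.load(open("wt.pkl","rb"))
c=back(f,[[268,115],[376,112],[377,264],[281,268]],.075,o); print(c.round(4),[np.linalg.norm(c[i]-c[(i+1)%4]).round(4) for i in range(4)],c.mean(0))
for i,j in((0,3),(1,2)):print(np.arctan2(*(c[j]-c[i])[[1,0]]))
h=back(f,[[321,112],[328,275]],.119,o); print("bar",h,np.linalg.norm(h[0]-h[1]),np.arctan2(*(h[1]-h[0])[[1,0]]),h.mean(0))
t=viewer.grab_frame("top"); u=np.array([[159,276],[220,261],[241,352],[179,369]]);c=back(t,u,.075); print(c.mean(0),[np.linalg.norm(c[i]-c[(i+1)%4]).round(4) for i in range(4)])
b=back(t,[[179,270],[203,363]],.119); print("topbar",b,np.linalg.norm(b[0]-b[1]),np.arctan2(*(b[0]-b[1])[[1,0]]))
E
```

```text
[[0.4077 0.1078 0.075 ]
 [0.3827 0.2164 0.075 ]
 [0.5469 0.2596 0.075 ]
 [0.5745 0.1491 0.075 ]] [np.float64(0.1114), np.float64(0.1698), np.float64(0.1139), np.float64(0.1719)] [0.47795044 0.18323139 0.075     ]
0.2425583202850733
0.25718880193654753
bar [[0.39451132 0.16085403 0.119     ]
 [0.55282603 0.20062055 0.119     ]] 0.16323272735922112 0.24609505481292582 [0.47366868 0.18073729 0.119     ]
[0.47913165 0.17946853 0.075     ] [np.float64(0.1121), np.float64(0.167), np.float64(0.1119), np.float64(0.1688)]
topbar [[0.55480101 0.20648407 0.119     ]
 [0.40013668 0.15970444 0.119     ]] 0.16158399813770155 0.2937112679700973
```

```bash
python3 go.py .477 .1815 .23 3.392
```

```text
t 4.63 tcp [0.4812 0.1765 0.3222] yaw -2.9426 shift [0.017 0.029 0.461] turn -0.033 F [-0.7 -0.7  0.2] j [ 0.32  0.23 -0.92  1.78  0.2   1.23  1.12] w 0.0853 pad 0.0
```

Emit:
play_rows --commands '[[[-1,0.01,0.02,0.2,-0.033],[-1,0.017,0.03,0.38,-0.033],[-1,0.017,0.03,0.46,-0.033],[-1,0.017,0.03,0.46,-0.033],[-1,0.017,0.03,0.46,-0.033]]]'

```text
clock: 5.05
tcp_pos: [0.4765, 0.1815, 0.2295]
orientation: [0.395, -3.116, 0.0]
contact_force: [0.7, -0.2, 0.9]
grip_width: 0.0859
gripper_force: 0.0
```

```bash
python3 - <<'E'
from h import *
import pickle
from go import go
o=get_obs(); f=viewer.grab_frame("wrist"); save(f,"wt2.png"); pickle.dump((f,o),open("wt2.pkl","wb"))
go(.477,.1815,.23,3.392)
E
```

```text
t 5.1 tcp [0.4773 0.1821 0.2306] yaw -2.8893 shift [ 0.002 -0.002  0.003] turn 0.001 F [-0.4 -0.6  1.4] j [ 0.26  0.33 -0.9   1.9   0.3   1.05  1.07] w 0.0855 pad 0.0
```

View pics/wt2.png

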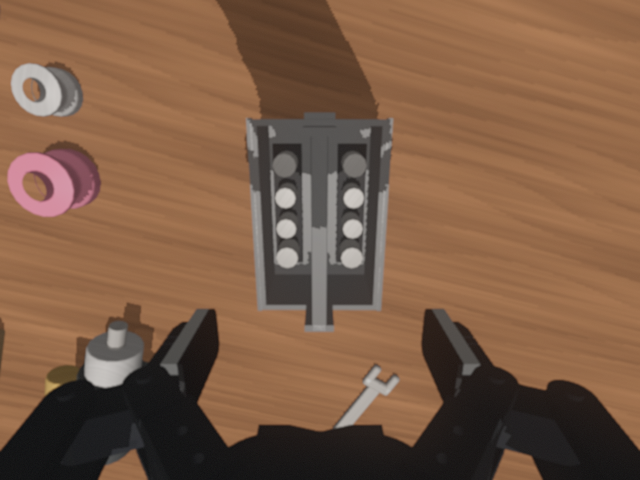

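```bash
python3 - <<'E'
from h import *
import pickle
f,o=pickle.load(open("wt2.pkl","rb"))
c=back(f,[[247,119],[391,119],[381,309],[258,309]],.075,o); print(c.round(4),[np.linalg.norm(c[i]-c[(i+1)%4]).round(4) for i in range(4)],c.mean(0))
for i,j in((0,3),(1,2)):print(np.arctan2(*(c[j]-c[i])[[1,0]]))
print("lip",back(f,[[319.5,331]],.0,o),back(f,[[319.5,331]],.01,o))
x=np.array([np.cos(.25),np.sin(.25)])
print(c.mean(0)[:2]+.091*x)
from go import go
m=c.mean(0); go(m[0],m[1],.092,3.392)
E
```

```text
[[0.4105 0.1055 0.075 ]
 [0.3822 0.2155 0.075 ]
 [0.546  0.2592 0.075 ]
 [0.5749 0.1471 0.075 ]] [np.float64(0.1137), np.float64(0.1696), np.float64(0.1158), np.float64(0.1695)] [0.47839113 0.18181047 0.075     ]
0.24797597018352174
0.260304787433998
lip [[0.63099139 0.2212461  0.        ]] [[0.62467584 0.21962399 0.01      ]]
[0.56656216 0.20432423]
t 5.1 tcp [0.4773 0.1821 0.2306] yaw -2.8893 shift [-0.004 -0.003  0.693] turn 0.001 F [-0.4 -0.6  1.4] j [ 0.26  0.33 -0.9   1.9   0.3   1.05  1.07] w 0.0855 pad 0.0
```

Emit:
play_rows --commands '[[[-1,-0.004,-0.003,0.15,0],[-1,-0.004,-0.003,0.3,0],[-1,-0.004,-0.003,0.43,0],[-1,-0.004,-0.003,0.54,0],[-1,-0.004,-0.003,0.62,0],[-1,-0.004,-0.003,0.67,0],[-1,-0.004,-0.003,0.69,0],[-1,-0.004,-0.003,0.69,0]]]'

```text
clock: 5.77
tcp_pos: [0.4782, 0.1816, 0.0919]
orientation: [-0.396, 3.116, 0.0]
contact_force: [-0.1, -0.1, 0.8]
grip_width: 0.0854
gripper_force: 0.0
```

Emit:
play_rows --commands '[[[1,0,0,0,0],[1,0,0,0,0],[1,0,0,0,0],[1,0,0,0,0],[1,0,0,0,0],[1,0,0,0,0],[1,0,0,0,0],[1,0,0,0,0]]]' --grip_force 80

```text
clock: 6.43
tcp_pos: [0.4777, 0.181, 0.0917]
orientation: [-0.396, 3.116, -0.001]
contact_force: [-0.9, -3.1, 5.8]
grip_width: 0.0104
gripper_force: 78.6
```

```bash
python3 go.py .4784 .1818 .25 3.392
```

```text
t 6.43 tcp [0.4777 0.181  0.0917] yaw -2.8885 shift [-0.004  0.002 -0.792] turn 0.002 F [-0.9 -3.1  5.8] j [ 0.14  0.52 -0.78  2.02  0.5   0.8   0.89] w 0.0104 pad 78.6
```

Emit:
play_rows --commands '[[[1,0,0,-0.03,0],[1,0,0,-0.1,0],[1,0,0,-0.22,0],[1,0,0,-0.36,0],[1,0,0,-0.5,0.05],[1,0,0,-0.64,0.11],[1,0,0,-0.76,0.18],[1,0,0,-0.86,0.25],[1,0,0,-0.93,0.32],[1,0,0,-0.95,0.39],[1,0,0,-0.95,0.46],[1,0,0,-0.95,0.53]]]'

```text
clock: 7.43
tcp_pos: [0.4768, 0.1816, 0.2823]
orientation: [0.904, 3.009, 0.0]
contact_force: [0.0, -0.4, -5.2]
grip_width: 0.0109
gripper_force: 78.3
```

```bash
python3 go.py .471 -.02 .28 -.086
```

```text
t 7.43 tcp [0.4768 0.1816 0.2823] yaw 2.558 shift [-0.531 -0.857  0.011] turn 1.683 F [ 0.  -0.4 -5.2] j [ 0.17  0.23 -0.76  1.84  0.18  1.13  0.34] w 0.0109 pad 78.3
```

Emit:
play_rows --commands '[[[1,-0.03,-0.05,0,0.07],[1,-0.08,-0.13,0,0.14],[1,-0.13,-0.21,0,0.21],[1,-0.18,-0.29,0,0.28],[1,-0.23,-0.37,0,0.35],[1,-0.28,-0.45,0,0.42],[1,-0.33,-0.53,0,0.49],[1,-0.38,-0.61,0,0.56],[1,-0.43,-0.69,0,0.63],[1,-0.48,-0.76,0,0.7],[1,-0.52,-0.83,0,0.77],[1,-0.53,-0.86,0,0.84]]]'

```text
clock: 8.43
tcp_pos: [0.4713, -0.0228, 0.2815]
orientation: [-2.561, -1.82, 0.002]
contact_force: [0.9, -0.5, -4.7]
grip_width: 0.0109
gripper_force: 78.3
```

```bash
python3 go.py .471 -.2243 .28 -.086
```

```text
t 8.43 tcp [ 0.4713 -0.0228  0.2815] yaw 1.2358 shift [-0.952  0.33   0.008] turn 0.841 F [ 0.9 -0.5 -4.7] j [ 0.36  0.12 -0.48  1.93  0.06  1.1  -0.48] w 0.0109 pad 78.3
```

Emit:
play_rows --commands '[[[1,-0.08,0.03,0,0.07],[1,-0.17,0.06,0,0.14],[1,-0.26,0.09,0,0.21],[1,-0.35,0.12,0,0.28],[1,-0.44,0.15,0,0.35],[1,-0.53,0.18,0,0.42],[1,-0.62,0.21,0,0.49],[1,-0.71,0.24,0,0.56],[1,-0.8,0.28,0,0.63],[1,-0.88,0.31,0,0.7],[1,-0.94,0.33,0,0.77],[1,-0.952,0.33,0,0.84]]]'

```text
clock: 9.43
tcp_pos: [0.4725, -0.2243, 0.2814]
orientation: [-3.139, 0.132, 0.001]
contact_force: [-0.1, 0.2, -4.7]
grip_width: 0.0106
gripper_force: 78.3
```

Emit:
play_rows --commands '[[[1,0,0,0,0],[1,0,0,0,0],[1,0,0,0,0]]]'

```text
clock: 9.68
tcp_pos: [0.4733, -0.221, 0.2814]
orientation: [-3.139, 0.112, 0.0]
contact_force: [-0.3, -0.2, -5.1]
grip_width: 0.0107
gripper_force: 78.4
```

```bash
python3 - <<'E'
from h import *
from go import go
go(.471,-.2243,.23,-.086)
a=viewer.grab_frame("scene");b=viewer.grab_frame("top")
A=cv2.resize(a["pixels"][70:270,150:350],(400,400),interpolation=cv2.INTER_CUBIC);B=cv2.resize(b["pixels"][220:400,340:520],(400,400),interpolation=cv2.INTER_CUBIC)
cv2.imwrite("pics/held.png",cv2.cvtColor(np.hstack([A,B]),cv2.COLOR_RGB2BGR))
E
```

```text
t 9.68 tcp [ 0.4733 -0.221   0.2814] yaw -0.0717 shift [-0.01   0.018  0.257] turn 0.009 F [-0.3 -0.2 -5.1] j [ 0.49  0.19 -0.2   1.85  0.04  1.11 -1.36] w 0.0107 pad 78.4
```

View pics/held.png

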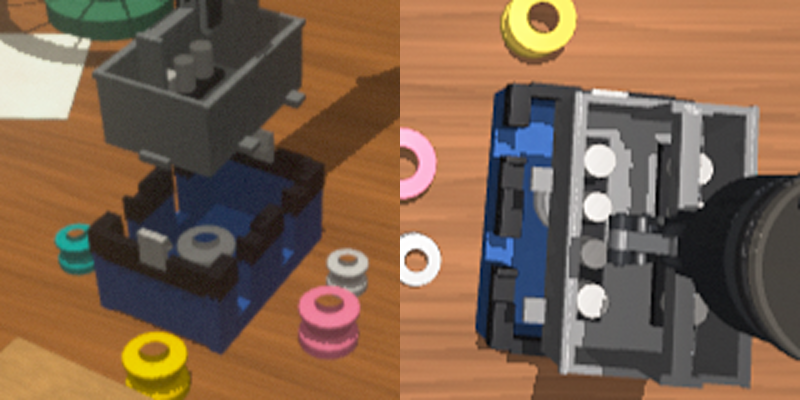

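Emit:
play_rows --commands '[[[1,-0.01,0.018,0.08,0.009],[1,-0.01,0.018,0.17,0.009],[1,-0.01,0.018,0.25,0.009],[1,-0.01,0.018,0.31,0.009],[1,-0.01,0.018,0.35,0.009],[1,-0.01,0.018,0.36,0.009],[1,-0.01,0.018,0.36,0.009],[1,-0.01,0.018,0.36,0.009]]]'

```text
clock: 10.45
tcp_pos: [0.4716, -0.2256, 0.21]
orientation: [3.138, -0.141, 0.002]
contact_force: [-0.0, -0.0, -4.1]
grip_width: 0.0105
gripper_force: 78.3
```

```bash
python3 - <<'E'
from h import *
from go import go
go(.471,-.2243,.2,-.086)
o=get_obs()
a=viewer.grab_frame("scene");w=viewer.grab_frame("wrist")
a=dict(a);w=dict(w)
# overlay predicted tote (from TCP) and lower (from estimate) models
def T(pts,x,y,z,yaw):
    c,s=np.cos(yaw),np.sin(yaw);p=np.array(pts,float); return np.c_[p[:,0]*c-p[:,1]*s+x,p[:,0]*s+p[:,1]*c+y,p[:,2]+z]
ia=a["pixels"].copy()
M=R.from_rotvec(o["orientation"]).as_matrix();ty=np.arctan2(M[1,0],M[0,0])+np.pi
def seg(im,f,P,col,ob=None):
    q=np.round(proj(f,P,ob)*16).astype(int)
    cv2.polylines(im,[q.reshape(-1,1,2)],True,col,1,cv2.LINE_AA,4)
tx,tyy,tz=o["tcp_pos"][0],o["tcp_pos"][1],o["tcp_pos"][2]-.0915
rect=lambda l,w,z:[[l,w,z],[-l,w,z],[-l,-w,z],[l,-w,z]]
big=cv2.resize(ia[90:260,170:340],(680,680)) if 0 else ia
up=lambda im:cv2.resize(im,None,fx=4,fy=4,interpolation=cv2.INTER_CUBIC)
A=up(ia); f4=dict(a); 
def seg4(P,col):
    q=(proj(a,P)+.5)*4-.5; cv2.polylines(A,[np.round(q*16).astype(int).reshape(-1,1,2)],True,col,1,cv2.LINE_AA,4)
seg4(T(rect(.085,.055,.0),tx,tyy,tz,ty),(255,0,0)); seg4(T(rect(.085,.055,.075),tx,tyy,tz,ty),(255,0,0))
seg4(T(rect(.106,.074,.095),.471,-.2243,0,-.086),(0,255,0)); seg4(T(rect(.106,.074,0),.471,-.2243,0,-.086),(0,255,0))
cv2.imwrite("pics/ov.png",cv2.cvtColor(A[380:980,700:1400],cv2.COLOR_RGB2BGR)); save(w,"wd.png")
E
```

```text
t 10.45 tcp [ 0.4716 -0.2256  0.21  ] yaw -0.0899 shift [-0.003 -0.006  0.05 ] turn -0.002 F [-0.  -0.  -4.1] j [ 0.49  0.26 -0.19  1.93  0.06  0.96 -1.39] w 0.0105 pad 78.3
```

View pics/ov.png

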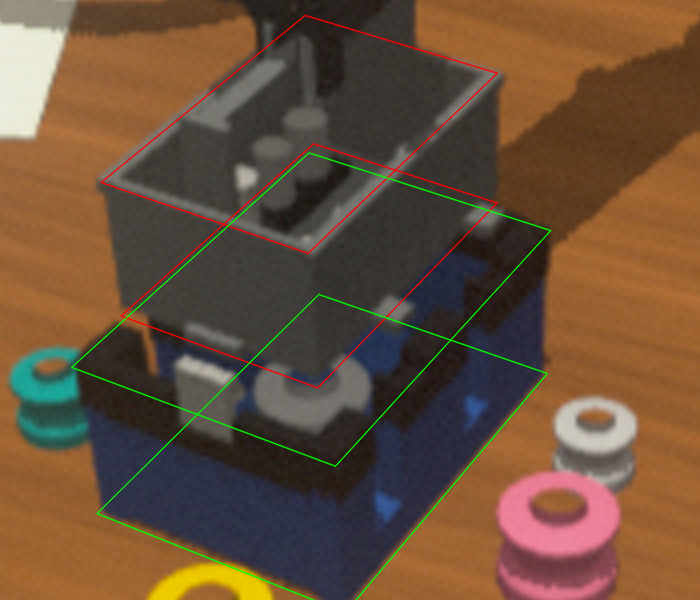

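Emit:
play_rows --commands '[[[1,-0.002,-0.005,0.015,-0.002],[1,-0.002,-0.005,0.03,-0.002],[1,-0.002,-0.005,0.04,-0.002],[1,-0.002,-0.005,0.05,-0.002],[1,-0.002,-0.005,0.05,-0.002]]]'

```text
clock: 10.97
tcp_pos: [0.4717, -0.2247, 0.1997]
orientation: [3.138, -0.137, 0.003]
contact_force: [3.3, -0.9, -1.8]
grip_width: 0.0108
gripper_force: 78.8
```

Emit:
play_rows --commands '[[[1,0,0,0.005,0],[1,0,0,0.01,0],[1,0,0,0.015,0],[1,0,0,0.02,0],[1,0,0,0.025,0],[1,0,0,0.025,0],[1,0,0,0.025,0]]]'

```text
clock: 11.55
tcp_pos: [0.471, -0.2246, 0.1944]
orientation: [3.138, -0.137, 0.001]
contact_force: [4.3, -0.7, 1.1]
grip_width: 0.0109
gripper_force: 79.1
```

```bash
python3 go.py .471 -.2243 .19 -.086
```

```text
t 11.55 tcp [ 0.471  -0.2246  0.1944] yaw -0.0874 shift [-0.    -0.002  0.022] turn -0.001 F [ 4.3 -0.7  1.1] j [ 0.49  0.28 -0.19  1.95  0.07  0.92 -1.4 ] w 0.0109 pad 79.1
```

Emit:
play_rows --commands '[[[1,0.005,0,0,0],[1,0.01,0,0,0],[1,0.01,0,0,0],[1,0.01,0,0,0]]]'

```text
clock: 11.88
tcp_pos: [0.4723, -0.2248, 0.1943]
orientation: [-3.139, 0.138, 0.001]
contact_force: [0.2, -0.5, 2.7]
grip_width: 0.0107
gripper_force: 79.5
```

Emit:
play_rows --commands '[[[1,0,0,0.003,0],[1,0,0,0.006,0],[1,0,0,0.01,0],[1,0,0,0.01,0],[1,0,0,0.01,0]]]'

```text
clock: 12.3
tcp_pos: [0.4727, -0.2248, 0.1924]
orientation: [3.138, -0.137, 0.0]
contact_force: [0.1, -0.3, 3.7]
grip_width: 0.0105
gripper_force: 79.8
```

Emit:
play_rows --commands '[[[1,0,0,0.003,0],[1,0,0,0.006,0],[1,0,0,0.01,0],[1,0,0,0.01,0],[1,0,0,0.01,0]]]'

```text
clock: 12.72
tcp_pos: [0.4719, -0.2246, 0.1895]
orientation: [-3.138, 0.137, 0.003]
contact_force: [0.2, -0.2, -2.0]
grip_width: 0.0107
gripper_force: 78.9
```

Emit:
play_rows --commands '[[[1,0,0,0.003,0],[1,0,0,0.006,0],[1,0,0,0.01,0],[1,0,0,0.01,0],[1,0,0,0.01,0]]]'

```text
clock: 13.13
tcp_pos: [0.4723, -0.2246, 0.1879]
orientation: [-3.138, 0.137, 0.001]
contact_force: [0.1, 0.3, -3.9]
grip_width: 0.0105
gripper_force: 78.6
```

Emit:
play_rows --commands '[[[1,0,0,0.003,0],[1,0,0,0.006,0],[1,0,0,0.01,0],[1,0,0,0.01,0],[1,0,0,0.01,0]]]'

```text
clock: 13.55
tcp_pos: [0.4726, -0.2247, 0.1862]
orientation: [-3.139, 0.137, 0.0]
contact_force: [0.9, 0.4, -2.3]
grip_width: 0.0107
gripper_force: 78.8
```

Emit:
play_rows --commands '[[[1,0,0,0.003,0],[1,0,0,0.006,0],[1,0,0,0.006,0],[1,0,0,0.006,0]]]'

```text
clock: 13.88
tcp_pos: [0.4726, -0.2248, 0.185]
orientation: [-3.139, 0.137, 0.0]
contact_force: [0.6, -0.2, -2.5]
grip_width: 0.0105
gripper_force: 78.8
```

Emit:
play_rows --commands '[[[1,0,0,0.003,0],[1,0,0,0.006,0],[1,0,0,0.006,0],[1,0,0,0.006,0]]]'

```text
clock: 14.22
tcp_pos: [0.4727, -0.2247, 0.1838]
orientation: [3.139, -0.137, -0.0]
contact_force: [0.3, 0.2, -1.9]
grip_width: 0.0104
gripper_force: 78.9
```

Emit:
play_rows --commands '[[[1,0,0,0.003,0],[1,0,0,0.006,0],[1,0,0,0.006,0],[1,0,0,0.006,0]]]'

```text
clock: 14.55
tcp_pos: [0.4726, -0.2248, 0.1827]
orientation: [3.139, -0.137, -0.0]
contact_force: [0.8, -0.5, -1.7]
grip_width: 0.0108
gripper_force: 78.9
```

Emit:
play_rows --commands '[[[1,0,0,0.003,0],[1,0,0,0.006,0],[1,0,0,0.006,0],[1,0,0,0.006,0]]]'

```text
clock: 14.88
tcp_pos: [0.4723, -0.2246, 0.1814]
orientation: [-3.138, 0.137, 0.001]
contact_force: [-1.5, 0.1, 0.8]
grip_width: 0.0104
gripper_force: 79.2
```

Emit:
play_rows --commands '[[[1,0,0,0.003,0],[1,0,0,0.006,0],[1,0,0,0.006,0],[1,0,0,0.006,0]]]'

```text
clock: 15.22
tcp_pos: [0.4726, -0.2246, 0.1814]
orientation: [3.138, -0.137, -0.0]
contact_force: [-4.0, 2.9, 9.7]
grip_width: 0.011
gripper_force: 80.8
```

```bash
python3 go.py .4725 -.2246 .18 -.087
```

```text
t 15.22 tcp [ 0.4726 -0.2246  0.1814] yaw -0.0874 shift [-0.    -0.     0.007] turn -0.0 F [-4.   2.9  9.7] j [ 0.49  0.3  -0.19  1.96  0.07  0.9  -1.4 ] w 0.011 pad 80.8
```

```bash
python3 - <<'E'
from h import *
a=viewer.grab_frame("scene");w=viewer.grab_frame("wrist")
A=cv2.resize(a["pixels"][100:260,180:340],(480,480),interpolation=cv2.INTER_CUBIC)
B=cv2.resize(w["pixels"],(320,240))
C=np.zeros((480,800,3),np.uint8);C[:,:480]=A;C[:240,480:]=B
b=viewer.grab_frame("top");C[240:,480:]=cv2.resize(b["pixels"][250:390,365:551],(320,240),interpolation=cv2.INTER_CUBIC)
cv2.imwrite("pics/seat.png",cv2.cvtColor(C,cv2.COLOR_RGB2BGR)); print(get_obs()["contact_force"],get_obs()["moment"])
E
```

```text
[-5.20934813  2.07864287 10.53701423] [0.46550285 1.1020003  0.00420084]
```

View pics/seat.png

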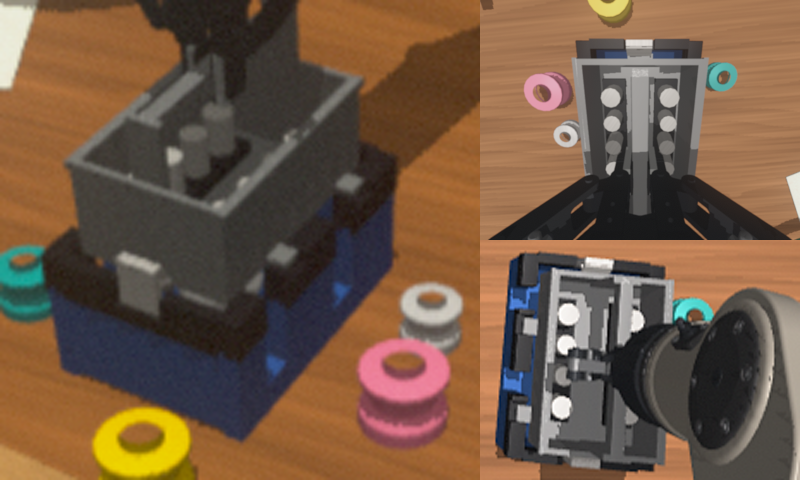

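Emit:
play_rows --commands '[[[1,-0.002,0,0.0,0],[1,-0.004,0,0.0,0],[1,-0.004,0,0.0,0],[1,-0.004,0,0.003,0],[1,-0.004,0,0.003,0]]]'

```text
clock: 15.78
tcp_pos: [0.4723, -0.2246, 0.1813]
orientation: [3.138, -0.137, 0.002]
contact_force: [-4.6, 2.6, 12.4]
grip_width: 0.0108
gripper_force: 81.2
```

```bash
python3 go.py .4725 -.2246 .18 -.087; python3 -c "
from h import *
print(get_obs()['moment'])"
```

```text
t 15.78 tcp [ 0.4723 -0.2246  0.1813] yaw -0.0874 shift [ 0.001 -0.     0.007] turn -0.0 F [-4.6  2.6 12.4] j [ 0.49  0.29 -0.19  1.96  0.07  0.89 -1.4 ] w 0.0108 pad 81.2
[ 0.53091344  1.10537229 -0.02329961]
```

```bash
cat > catch.py <<'E'
from h import *
def cen(im,u,v,h=14):
    p=im[v-h:v+h,u-h:u+h].astype(float); mn,mx=p.min(2),p.max(2)
    m=(mn>125)&(mx-mn<30)
    n,l,s,c=cv2.connectedComponentsWithStats(m.astype(np.uint8))
    return [(int(s[i,4]),[int(x) for x in s[i,:4]+np.array([u-h,v-h,0,0])],(c[i]+[u-h,v-h]).round(1).tolist()) for i in range(1,n) if s[i,4]>15]
if __name__=="__main__":
    for n,pts in(("top",((433,265),(426,377))),("scene",((226,195),(280,142)))):
        i0=cv2.imread(f"pics/{n}.png")[:,:,::-1]; f=viewer.grab_frame(n); i1=f["pixels"]
        for k,(u,v) in zip("ab",pts):
            print(n,k,"before",cen(i0,u,v),"now",cen(i1,u,v))
            for s in (1,): 
                C=.471,-.2243; sg=1 if k=="a" else -1; x=np.array([np.cos(-.086),np.sin(-.086)])*sg
                p0=np.r_[C+x*.1,.1]; p1=np.r_[C+x*.105,.1]; print("   5mm out =",(proj(f,p1)-proj(f,p0)).round(2))
E
python3 catch.py
```

```text
top a before [(143, [425, 260, 18, 10], [433.2, 264.7])] now [(233, [419, 260, 28, 16], [432.7, 267.0])]
   5mm out = [[ 0.18 -2.8 ]]
top b before [(185, [416, 371, 19, 12], [425.4, 376.7])] now [(18, [412, 372, 5, 5], [413.9, 373.9]), (60, [418, 378, 17, 5], [425.8, 379.9])]
   5mm out = [[-0.19  2.98]]
scene a before [(41, [220, 184, 13, 7], [225.9, 187.2])] now [(41, [220, 184, 13, 7], [225.9, 187.2])]
   5mm out = [[-1.52  1.5 ]]
scene b before [(25, [275, 134, 10, 7], [279.6, 136.2])] now []
   5mm out = [[ 1.19 -1.17]]
```

Emit:
play_rows --commands '[[[1,-0.003,-0.002,0,0],[1,-0.006,-0.004,0,0],[1,-0.006,-0.004,0,0],[1,-0.006,-0.004,0,0]]]'

```text
clock: 16.22
tcp_pos: [0.4722, -0.2246, 0.1813]
orientation: [3.137, -0.138, 0.005]
contact_force: [-1.1, -0.6, 6.9]
grip_width: 0.0107
gripper_force: 80.3
```

```bash
python3 go.py .4725 -.2246 .18 -.087; python3 -c "
from h import *
print(get_obs()['moment'])"
```

```text
t 16.22 tcp [ 0.4722 -0.2246  0.1813] yaw -0.0876 shift [ 0.001 -0.     0.007] turn -0.0 F [-1.1 -0.6  6.9] j [ 0.49  0.29 -0.19  1.96  0.07  0.89 -1.4 ] w 0.0107 pad 80.3
[-0.04196952  0.307966    0.05147145]
```

Emit:
play_rows --commands '[[[1,-0.001,0,0.002,0],[1,-0.001,0,0.004,0],[1,-0.001,0,0.004,0],[1,-0.001,0,0.004,0],[1,-0.001,0,0.004,0]]]'

```text
clock: 16.63
tcp_pos: [0.4722, -0.2246, 0.1813]
orientation: [3.137, -0.138, 0.006]
contact_force: [-2.8, 1.1, 14.0]
grip_width: 0.0107
gripper_force: 81.4
```

Emit:
play_rows --commands '[[[1,0,0,0,0],[1,0,0,0,0],[1,0,0,0,0],[1,0,0,0,0],[1,0,0,0,0],[1,0,0,0,0],[1,0,0,0,0],[1,0,0,0,0],[1,0,0,0,0]]]'

```text
clock: 17.38
tcp_pos: [0.4723, -0.2246, 0.1813]
orientation: [3.137, -0.138, 0.006]
contact_force: [-2.1, -0.9, 13.7]
grip_width: 0.0107
gripper_force: 81.4
```

```bash
python3 catch.py; python3 go.py .4725 -.2246 .18 -.087
```

```text
top a before [(143, [425, 260, 18, 10], [433.2, 264.7])] now [(235, [419, 260, 28, 16], [432.7, 267.1])]
   5mm out = [[ 0.18 -2.8 ]]
top b before [(185, [416, 371, 19, 12], [425.4, 376.7])] now [(60, [418, 378, 17, 5], [425.8, 379.9])]
   5mm out = [[-0.19  2.98]]
scene a before [(41, [220, 184, 13, 7], [225.9, 187.2])] now [(41, [220, 184, 13, 7], [225.9, 187.2])]
   5mm out = [[-1.52  1.5 ]]
scene b before [(25, [275, 134, 10, 7], [279.6, 136.2])] now []
   5mm out = [[ 1.19 -1.17]]
t 17.48 tcp [ 0.4722 -0.2246  0.1813] yaw -0.0877 shift [ 0.001 -0.     0.006] turn -0.0 F [-2.8 -0.  14.2] j [ 0.49  0.29 -0.19  1.96  0.07  0.89 -1.4 ] w 0.0104 pad 81.4
```

Emit:
play_rows --commands '[[[1,0,0,-0.003,0],[1,0,0,-0.005,0],[1,0,0,-0.006,0],[1,0,0,-0.006,0]]]'

```text
clock: 17.82
tcp_pos: [0.4722, -0.2246, 0.1813]
orientation: [3.137, -0.137, 0.006]
contact_force: [1.4, -1.7, 7.8]
grip_width: 0.0105
gripper_force: 80.2
```

Emit:
play_rows --commands '[[[0.6,0,0,0,0],[0.2,0,0,0,0],[0,0,0,0,0],[0,0,0,0,0],[0,0,0,0,0],[0,0,0,0,0]]]'

```text
clock: 18.32
tcp_pos: [0.4704, -0.2236, 0.1799]
orientation: [-3.138, 0.137, 0.001]
contact_force: [-0.6, 1.1, 0.3]
grip_width: 0.0429
gripper_force: 0.0
```

Emit:
play_rows --commands '[[[0,0,0,-0.05,0],[0,0,0,-0.15,0],[0,0,0,-0.3,0],[0,0,0,-0.45,0],[0,0,0,-0.6,0],[0,0,0,-0.7,0],[0,0,0,-0.7,0],[0,0,0,-0.7,0]]]'

```text
clock: 18.98
tcp_pos: [0.4711, -0.2239, 0.3219]
orientation: [3.137, -0.137, 0.005]
contact_force: [-0.8, -0.1, 0.3]
grip_width: 0.0422
gripper_force: 0.0
```

```bash
python3 catch.py; python3 go.py .4725 -.2246 .32 -.087
python3 - <<'E'
from h import *
for n in("top","scene"):
    i0=cv2.imread(f"pics/{n}.png")[:,:,::-1].copy(); f=viewer.grab_frame(n); save(f,n+"_end.png")
    for t in("carton","starter","wrench","tote","pulley"):
        print(n,t,[[round(x) for x in q["rect"]] for q in viewer.trace(f,t) if q["score"]>.4])
    if n=="scene":
        s=lambda x,y,z:np.array([.4722+x*np.cos(-.086)-y*np.sin(-.086),-.2246+x*np.sin(-.086)+y*np.cos(-.086),z])
        # expected vertical edge near-right corner of tote & mask extent
        q=viewer.trace(f,"tote"); 
        for zz in(.085,.09,.1): print(zz,"pred rect",(lambda P:np.r_[P.min(0),P.max(0)].round(0))(proj(f,np.array([s(a*.085,b*.055,zz+h) for a in(1,-1) for b in(1,-1) for h in(0,.075)]))))
E
```

```text
top a before [(143, [425, 260, 18, 10], [433.2, 264.7])] now [(234, [419, 260, 28, 16], [432.6, 267.0])]
   5mm out = [[ 0.18 -2.8 ]]
top b before [(185, [416, 371, 19, 12], [425.4, 376.7])] now [(18, [412, 363, 5, 4], [414.0, 364.3]), (36, [412, 372, 10, 5], [416.7, 374.2]), (59, [418, 378, 17, 5], [425.9, 379.9])]
   5mm out = [[-0.19  2.98]]
scene a before [(41, [220, 184, 13, 7], [225.9, 187.2])] now [(41, [220, 184, 13, 7], [225.9, 187.2])]
   5mm out = [[-1.52  1.5 ]]
scene b before [(25, [275, 134, 10, 7], [279.6, 136.2])] now []
   5mm out = [[ 1.19 -1.17]]
t 19.08 tcp [ 0.47   -0.2235  0.3194] yaw -0.0874 shift [ 0.013  0.004 -0.003] turn -0.0 F [-0.2 -0.4  0.2] j [ 0.5   0.16 -0.19  1.8   0.03  1.19 -1.37] w 0.0428 pad 0.0
top carton [[372, 127, 465, 201]]
top starter [[284, 130, 331, 223]]
top wrench [[138, 138, 180, 218]]
top tote [[388, 262, 479, 379]]
top pulley [[335, 322, 362, 348], [326, 279, 357, 309], [411, 376, 435, 381], [478, 282, 503, 305], [386, 212, 420, 244]]
scene carton [[120, 236, 235, 344]]
scene starter [[252, 286, 330, 380]]
scene wrench [[442, 355, 512, 448]]
scene tote [[201, 98, 302, 198]]
scene pulley [[315, 193, 334, 218], [177, 182, 198, 208], [209, 234, 246, 277], [263, 194, 265, 199]]
0.085 pred rect [202. 113. 299. 206.]
0.09 pred rect [202. 111. 299. 204.]
0.1 pred rect [201. 107. 299. 200.]
```

```bash
python3 - <<'E'
from h import *
f=viewer.grab_frame("scene"); g=viewer.grab_frame("top")
def s(x,y,z): c,t=np.cos(-.086),np.sin(-.086); return np.array([.4722+x*c-y*t,-.2246+x*t+y*c,z])
for z in(.155,.165,.175):
    print(z,proj(f,np.array([s(.085,-.055,z),s(.085,.055,z),s(-.085,.055,z)])).round(1).tolist())
print("seen [202.7,154] [252.7,171] [300.7,126.7]")
E
```

```text
0.155 [[202.8, 158.1], [253.3, 175.9], [299.0, 130.0]]
0.165 [[202.1, 153.7], [253.0, 171.4], [299.1, 125.7]]
0.175 [[201.4, 149.1], [252.7, 166.8], [299.1, 121.3]]
seen [202.7,154] [252.7,171] [300.7,126.7]
```

The tote is level, with its underside about 90 mm up on the seats. Both catches are back at rest, the bystanders haven't moved, and the gripper is clear.

```bash
python3 -c "
from bench import r
print(r.hand_in())"
```

```text
the job is handed in; nothing more can be done
None
```

I turned the socket tote half a turn, stood it on the bench tote's collar and pressed it home. The camera images showed both catches back at rest. I leaned on it with about 14 N for over half a second (about 19 N in all with its weight), let go, and handed the job in after about 19 s; the result was not reported.

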